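Hold the UV lamp over the mended piggy bank

TASK

Cure the white strip of filler on the back of the gold piggy bank: pull the UV lamp up out of its sprung charging dock and carry it over the freshly painted banks without touching them and without knocking anything else about. Stop with the lamp upright and still, its window about 15 mm above the strip, centred on it and with the long side of the window along the strip. Finish there, still gripping the lamp: it is not put down, and neither it nor the gripper ever touches the gold bank.

Things in the scene. Friction and masses are not known exactly. Their poses are not given: they have to be found in the camera images.
- lamp: hand-held UV lamp standing window-down in the dock, about 280 g, 134 mm tall: at the bottom a dark head 38 mm high, 60 mm along its x by 28 mm along its y, almost wholly hidden in the dock at first, and above it a straight white handle with a black rubber sleeve, 36 mm along x by 26 mm along y. Origin at the centre of the window on its underside, z up along the handle. Looks the same after a half turn
- lamp_grip (a point): centre of the lamp's handle at the best height to grip it, 100 mm above the window and 34 mm below its top; same axes as the lamp; 26 mm across y, 36 mm across x
- lamp_lens (a point): centre of the lamp's violet window, on the underside of its head (50 mm long along x, 18 mm wide along y); same axes as the lamp
- dock: charging dock, dark block 124 x 62 mm (150 x 82 mm foot), 50 mm tall, screwed to the bench; origin under its centre, x along its length. The lamp's head stands in its well, 63 x 31 mm, floor 14 mm above the bench, 36 mm deep, the lamp's x along the dock's x either way. A sprung steel ball in each end of the well sits in a groove of the head: the lamp comes free with a pull straight up of about 10 to 15 N, over the first 7 mm or so, and slides out freely after that
- gold: gold earthenware piggy bank, 134 mm long (tail to snout), 84 mm wide, 90 mm high over its back; origin under its middle, x towards the snout, z up. It stands loose on the turntable (mass about 400 g). Its ears reach no higher than 92 mm above its feet
- filler (a point): centre of the white filler strip on top of the gold bank's back, 40 mm long along x and 8 mm wide along y, at its surface, 91 mm above the bank's feet; axes as the bank
- wheel: turntable (banding wheel), aluminium disc 170 mm across, its top 36 mm above the bench; origin under its centre. The disc turns stiffly
- board: brown wooden drying board, 306 x 150 mm, 12 mm thick, between the dock and the turntable (which of them is on the left varies); origin under its centre, x along its length. Three wet banks stand on it, reaching 104 mm above the bench
- red: wet red earthenware piggy bank, 134 mm long (tail to snout), 84 mm wide, 90 mm high over its back; origin under its middle, x towards the snout, z up; on the drying board. Leave alone
- yellow: wet yellow earthenware piggy bank, 134 mm long (tail to snout), 84 mm wide, 90 mm high over its back; origin under its middle, x towards the snout, z up; on the drying board. Leave alone
- blue: wet blue earthenware piggy bank, 134 mm long (tail to snout), 84 mm wide, 90 mm high over its back; origin under its middle, x towards the snout, z up; on the drying board. Leave alone
- paint_pot: steel pot of gold paint, 84 mm across, 85 mm high; origin under its centre. Leave alone
- filler_bottle: white bottle with a blue cap, 44 mm across, 105 mm high; origin under its centre. Leave alone
- brush: paint brush lying on the bench, 190 mm long. Leave alone
- raw_bank: unpainted terracotta earthenware piggy bank, 134 mm long (tail to snout), 84 mm wide, 90 mm high over its back; origin under its middle, x towards the snout, z up. Leave alone
- sanding_block: cork sanding block 95 x 60 x 28 mm; origin under its centre. Leave alone
Things that resemble listed ones, but are neither listed nor needed, are in the scene too. Leave any green look-alike of the gold alone.

How it is judged (in metres and radians):
On the way:
1. the lamp has been pulled clear out of the dock (z of lamp_lens in the frame of dock above 0.06 m), for 0.1 s.
At the end, for the whole second after the job is handed in: Lamp held still in the gripper, upright within 7 deg, window centre within 8 mm sideways of the filler strip's centre and 8 to 24 mm above it, long side along the strip within 8.5 deg (either way round), touching neither bank, turntable nor dock; gold bank within 6 mm of its start (horizontal distance between lamp_lens and filler below 0.008 m and z of lamp_lens in the frame of filler between 0.008 and 0.024 m and angle between the x axis of lamp and the x axis of gold, either way round below 0.15 rad and angle between lamp's own z axis and vertical below 0.12 rad and contact force between the fingers and lamp above 2 N and linear speed of lamp below 0.015 m/s and angular speed of lamp below 0.1 rad/s and contact force between lamp and gold below 0.2 N and contact force between lamp and wheel below 0.2 N and contact force between lamp and dock below 0.2 N and contact force between lamp and red below 0.2 N and contact force between lamp and yellow below 0.2 N and contact force between lamp and blue below 0.2 N and distance of filler from where it was at the start of the episode below 0.006 m); the arm keeps its last pose, push and grip.
It fails at once if the gold bank is touched by the lamp or the robot, or shifted by more than 6 mm (contact force between gold and lamp above 0.3 N or contact force between gold and the fingers above 0.3 N or contact force between gold and the arm above 0.3 N or distance of filler from where it was at the start of the episode above 0.006 m).
It fails at once if a wet painted bank is touched by the lamp or the robot (contact force between any of red, yellow, blue and lamp above 0.3 N or contact force between any of red, yellow, blue and the fingers above 0.3 N or contact force between any of red, yellow, blue and the arm above 0.3 N).
It fails at once if a bystander is shifted by more than 10 mm (distance of any of red, yellow, blue, paint_pot, filler_bottle, brush, raw_bank, sanding_block from where it was at the start of the episode above 0.01 m).
It also fails if it takes over 45 s, if anything falls off the work surface, if the arm or the gripper's body presses on something with over 40 N, if the wrist force passes 120 N, or if a joint passes its speed limit or range.

ROBOT

A 7-joint arm with a two-finger parallel gripper is mounted at the origin on the work surface. World frame = base frame: x ahead of the robot, y to its left, z up, the work surface at z = 0. Lengths are in m, angles in degrees, forces in N, time in s.
With the tool pointing down it reaches from about 0.425 to 0.875 m from the base axis. Payload 4.7 kg.
Tool frame: the origin (TCP) lies on the centre line of the jaws, within the pads' length; the fingertips stand 8 mm ahead of it and the grasp point (between the pads) lies 11 mm behind it; z points along the fingers, y is the direction in which the jaws open and shut (so a half turn about z gives the same grasp; the last joint's range is limited). The gripper opens to 87 mm and grips with 3 to 60 N. Pads are 19 mm wide; open, the fingers measure 117 mm over their backs; the gripper's body (75 mm by 190 mm) begins 51 mm behind the grasp point.
Start: joints at [-67.661, 18.392, -4.016, 83.108, 1.295, 78.541, -3.26], TCP at [0.239, 0.605, 0.231] pointing down, gripper open.
Joint ranges: [-163.93, 163.93], [-17.29, 119.83], [-79.2, 71.16], [3.27, 140.29], [-89.18, 269.18], [5.43, 117.66], [-154.24, 154.24]. Speed limits (degrees/s): [147.25, 147.25, 180, 180, 180, 180, 180].

INTERFACE

Orientations are given as [roll, pitch, yaw] about the fixed x, y, z axes, in that order (R = Rz(yaw) Ry(pitch) Rx(roll)).
In Python, from cell import env gives the robot as it stands. The module is installed in compiled form; this text tells all that it offers.
- The arm moves only by the tool move_arm, never from a script. Its argument "steps" is a list of rows, each a list of 2 entries, a list of its own where there are three numbers: the shift along the tool's x, y, z in m, then the turn about the tool's z in rad. A call has 1 to 20 rows; each row is the pose to reach, as a shift and turn from the pose commanded when the call began, along the tool's axes at that moment; what a row does not reach only later rows make up. A row lasts 1/8 s, in which the tool goes at most 62.5 mm and 10.7 degrees, less where a joint would pass 70% of its speed; a pose out of reach is approached as far as the arm can. A call with a gripper value outside its range is refused whole. "hand" is the closure, from -1 (fully open) to 1 (shut), set as the call begins (left out, the last holds). The fingers move at their own pace and stop on an object; "squeeze" is the grip in N (left out, the last holds). Time passes only in rows, so rows that repeat a pose let the fingers close. It gives the time, the measured TCP pose, the force and the opening at its end, in the units of the state.
- env.get_obs(): the state, without advancing time (a new reading comes with each control period).
- env.read_camera(name): name is "side" or "top" or "wrist"; returns (picture, depth): 400x640x3 uint8, red, green, blue; 400x640 float32, m along the optical axis (not along the pixel's ray), 0 where there is no reading.
- env.calibration(name): a dict with "intrinsics" (3x3 intrinsics, pixels), "D" ([k1, k2, p1, p2, k3] as OpenCV has them; the pictures are not rectified), "position" and "orientation" of the camera in the world; the wrist camera has in their place "mount" (4x4, takes a point from camera to tool coordinates, whose origin is the TCP and whose axes are the flange's). Camera axes: x right, y up, looking along -z (the intrinsics and any distortion apply to the point x, -y, -z); pixel columns grow to the right and rows downward; lengths in m; the calibration is good to about 2 mm. A picture is of the moment at which its call begins: read the wrist's pose just before it. calibration takes no time and is no camera call.
- env.sign_off(): hands the job in, once; it reports no verdict.
Trained networks look in the newest picture that a camera, given by its name, has taken for a name from the list of things; names that differ only in an ending like _2 or _b are one class to them, and where a whole thing is asked for, a point or a joint stands for the part that bears it (a point fixed in the world has none). Each returns a list of dicts, best first, with "conf" (0 to 1); they miss things now and then, are a little off and sometimes report something else, mostly with a low value. They report only what shows in the picture. A call takes as long as a camera call. They do not tell look-alikes from the thing itself.
- env.cut_out(camera, query): "region" (400x640 bool, what is visible of it) and "uv" ([column, row] in pixels, amid what is visible of it).
The state is a dict: "time_s": time; "qpos": joint angles; "joint_velocities": joint speeds; "effort": joint torques, N m; "tool_pos": TCP position; "tool_rot": TCP orientation; "force": force on the tool from outside, world axes, zero at the start; "wrist_torque": the same for the moment, N m; "grip_width": finger opening in m.
Only numpy, scipy, OpenCV 4.12 (cv2) and the standard library are available. Lean on these libraries where they do the work, as an engineer would, in place of code of your own. Each camera call takes 0.05 s, during which the arm holds its last target. There are 200 camera calls.

## Working session

There is one attempt and no reset: what is moved stays moved. The work goes in short steps, Python scripts to look and compute and a tool call to move; the robot and the scene stay as the last step left them, time stands still between calls to the robot, and variables do not carry over. Pictures are saved under pics/ and viewed, about 8 in all and at most 12, crops included, and the job is handed in when it is done.

Besides the shell and the picture viewer there is one more tool, called after ">>>" as name(argument=value, ...), one argument or row to a line, values as JSON. move_arm: Moves the arm, as the interface text tells. Its arguments: {"type":"object","properties":{"steps":{"type":"array"},"hand":{"type":"number"},"squeeze":{"type":"number"}},"required":["steps"]}

```bash
mkdir -p pics; cat > h.py <<'E'
import numpy as np, cv2
from scipy.spatial.transform import Rotation as R
from cell import env
def campose(n,c,obs=None):
    if 'mount' in c:
        T=np.eye(4);r=np.array(obs['tool_rot']);T[:3,:3]=R.from_euler('xyz',r,degrees=True).as_matrix();T[:3,3]=obs['tool_pos'];return T@np.array(c['mount'])
    T=np.eye(4);o=np.array(c['orientation'],float)
    T[:3,:3]=o if o.shape==(3,3) else R.from_euler('xyz',o,degrees=True).as_matrix();T[:3,3]=c['position'];return T
def look(n):
    o=env.get_obs();im,d=env.read_camera(n);c=env.calibration(n);T=campose(n,c,o)
    return im,d,c,T
def cloud(d,c,T,mask=None):
    m=(d>0) if mask is None else (d>0)&mask
    v,u=np.nonzero(m);z=d[v,u]
    p=cv2.undistortPoints(np.c_[u,v].astype(np.float64)[:,None],np.array(c['intrinsics']),np.array(c['D']))[:,0]
    P=np.c_[p[:,0]*z,-p[:,1]*z,-z]
    return P@T[:3,:3].T+T[:3,3],np.c_[u,v]
def save(f,im): cv2.imwrite('pics/'+f,im[...,::-1])
E
python3 - <<'E'
from h import *
print(env.get_obs()); print(env.calibration('top')); print(env.calibration('side'))
im1,d,c,T=look('top')
for q in ['lamp','dock','gold','filler','wheel','board','red']:
    for r in env.cut_out('top',q)[:3]:
        P,_=cloud(d,c,T,r['region'])
        print(q,round(r['conf'],2),np.round(r['uv']),r['region'].sum(),np.round(np.median(P,0),3) if len(P) else 0, np.round(np.percentile(P,98,axis=0),3) if len(P) else 0)
im2,*_=look('side')
save('a.png',im1);save('b.png',im2)
E
```

```text
{'time_s': 0.0, 'qpos': array([-67.66164   ,  18.43949927,  -4.0175987 ,  83.17763238,
         1.29484616,  78.54096288,  -3.25907674]), 'joint_velocities': array([-0.00858658, -0.00054585,  0.03483838, -0.03346214,  0.0395589 ,
       -0.03924679, -0.05003161]), 'effort': array([-3.28357073e-04, -4.91296971e+01, -4.04204344e-01, -3.12537789e+01,
       -6.39297324e-02,  4.38735075e-02,  1.73681069e-04]), 'tool_pos': array([0.23836658, 0.60411049, 0.22943289]), 'tool_rot': array([-1.79887154e+02,  5.10384987e-03,  1.58474309e+02]), 'force': array([-0.78232045, -0.36884379,  0.27224897]), 'wrist_torque': array([0.02149588, 0.0441062 , 0.01892278]), 'grip_width': 0.08691124576652937}
{'intrinsics': array([[458.06974031,   0.        , 311.32182668],
       [  0.        , 458.06974031, 206.35075478],
       [  0.        ,   0.        ,   1.        ]]), 'D': array([0.03417374, 0.        , 0.        , 0.        , 0.        ]), 'position': array([0.41812183, 0.00373111, 1.32320915]), 'orientation': array([  4.65416601,   1.50237065, -90.38038641])}
{'intrinsics': array([[462.54686215,   0.
[... 397 characters left out ...]
49]
dock 0.56 [426. 229.] 1217 [ 0.455 -0.286  0.045] [ 0.531 -0.243  0.053]
gold 0.69 [186. 300.] 1270 [0.262 0.389 0.077] [0.303 0.451 0.09 ]
gold 0.63 [209. 228.] 1269 [0.464 0.318 0.114] [0.53  0.359 0.127]
filler 0.94 [182. 304.] 1273 [0.263 0.389 0.077] [0.303 0.45  0.09 ]
filler 0.81 [207. 229.] 1233 [0.464 0.318 0.114] [0.53  0.358 0.127]
wheel 0.84 [221. 239.] 1607 [0.436 0.291 0.035] [0.524 0.402 0.041]
wheel 0.29 [428. 228.] 1174 [ 0.455 -0.286  0.045] [ 0.53  -0.245  0.053]
wheel 0.26 [376. 135.] 281 [ 0.711 -0.147  0.069] [ 0.735 -0.13   0.106]
board 0.71 [329. 223.] 1732 [ 0.485 -0.019  0.011] [0.664 0.079 0.017]
red 0.95 [322. 244.] 1219 [0.42  0.01  0.089] [0.458 0.076 0.102]
```

View pics/a.png

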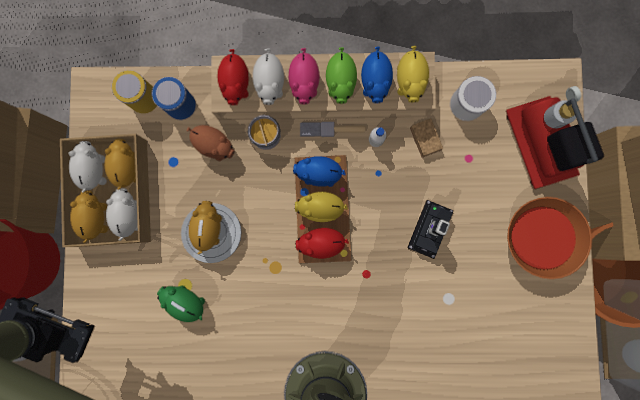

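View pics/b.png

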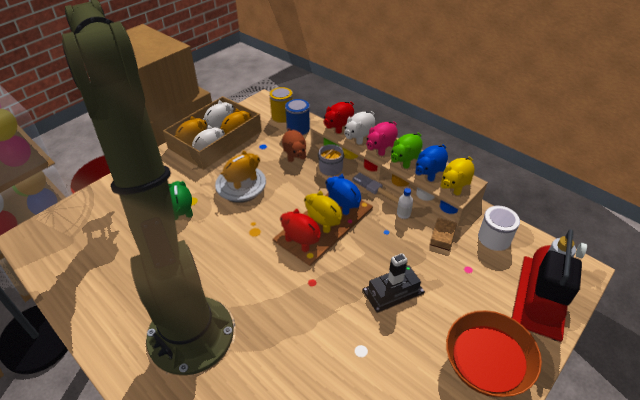

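```bash
python3 - <<'E'
from h import *
im,d,c,T=look('top')
P,uv=cloud(d,c,T)
# lamp handle
r=env.cut_out('top','lamp')[0];Q,_=cloud(d,c,T,r['region'])
t=Q[Q[:,2]>0.138];print('lamp top',len(t),t.mean(0),cv2.minAreaRect((t[:,:2]*1000).astype(np.float32)))
r=env.cut_out('top','dock')[0];Q,_=cloud(d,c,T,r['region'])
t=Q[(Q[:,2]>0.045)&(Q[:,2]<.056)];print('dock top',len(t),cv2.minAreaRect((t[:,:2]*1000).astype(np.float32)))
r=[r for r in env.cut_out('top','gold') if r['uv'][1]<260][0];Q,_=cloud(d,c,T,r['region'])
print('gold',cv2.minAreaRect((Q[:,:2]*1000).astype(np.float32)))
# white strip
v,u=np.nonzero(r['region']);
m=r['region']&(im.min(2)>170); Q,_=cloud(d,c,T,m);print('strip px',m.sum(),np.median(Q,0) if len(Q) else 0)
if len(Q)>4:print(cv2.minAreaRect((Q[:,:2]*1000).astype(np.float32)))
for n in ['red','yellow','blue','board']:
    for r in env.cut_out('top',n)[:1]:
        Q,_=cloud(d,c,T,r['region']);print(n,cv2.minAreaRect((Q[:,:2]*1000).astype(np.float32)),Q[:,2].max())
t=P[(P[:,2]>.11)&(P[:,0]>.3)];print('tall')
h=np.round(t/0.04).astype(int)
for k in np.unique(h[:,:2],axis=0):
    s=t[(h[:,:2]==k).all(1)]
    if len(s)>8:print(k*.04,s[:,2].max().round(3),len(s))
E
```

```text
lamp top 132 [ 0.45833981 -0.29866607  0.14459187] ((458.5787353515625, -300.0417175292969), (26.875276565551758, 34.56550979614258), 64.28018188476562)
dock top 594 ((458.57037353515625, -299.95635986328125), (62.60466766357422, 123.24018859863281), 67.29364776611328)
gold ((464.35540771484375, 323.4404296875), (81.70696258544922, 137.63070678710938), 69.3579330444336)
strip px 34 [0.46659919 0.32761922 0.12474855]
((464.0017395019531, 326.5894470214844), (7.305429458618164, 36.95662307739258), 85.79264831542969)
red ((419.37213134765625, 9.049720764160156), (82.69617462158203, 142.1694793701172), 14.215192794799805) 0.10686998340512743
yellow ((520.083251953125, 11.064895629882812), (139.5597381591797, 80.44561767578125), 88.64807891845703) 0.1081236679036417
blue ((622.9116821289062, 15.229011535644531), (101.86463165283203, 132.0259246826172), 22.001943588256836) 0.105230630449473
board ((420.267578125, 9.300201416015625), (85.5364990234375, 140.3612518310547), 0.11532232910394669) 0.10686998340512743
tall
[0.32 0.68] 0.338 78
[0.4  0.32] 0.119 17
[ 0.44 -0.32] 0.15 34
[ 0.44 -0.
[... 1472 characters left out ...]
 -0.24] 0.173 211
[ 0.88 -0.2 ] 0.169 169
[ 0.88 -0.16] 0.172 186
[ 0.88 -0.12] 0.174 221
[ 0.88 -0.08] 0.17 126
[ 0.88 -0.04] 0.175 219
[0.88 0.  ] 0.163 102
[0.88 0.04] 0.173 208
[0.88 0.08] 0.171 160
[0.88 0.12] 0.171 185
[0.88 0.16] 0.173 208
[0.88 0.2 ] 0.165 142
[0.88 0.24] 0.176 218
[0.88 0.28] 0.17 84
[0.88 0.4 ] 0.117 26
[0.88 0.44] 0.115 27
[0.88 0.48] 0.114 11
[0.88 0.52] 0.116 94
[0.88 0.56] 0.117 63
[ 0.92 -0.24] 0.165 96
[ 0.92 -0.2 ] 0.155 31
[ 0.92 -0.16] 0.164 58
[ 0.92 -0.12] 0.163 68
[ 0.92 -0.08] 0.16 22
[ 0.92 -0.04] 0.166 106
[0.92 0.04] 0.164 91
[0.92 0.08] 0.161 36
[0.92 0.12] 0.161 46
[0.92 0.16] 0.165 77
[0.92 0.2 ] 0.156 17
[0.92 0.24] 0.164 103
[0.92 0.28] 0.16 11
```

Picture a shows the dock and lamp at about (432,228), the gold bank with its strip on the turntable at (205,230), and the green look-alike at (181,303). The board sits between dock and turntable. Picture b agrees with this. I'll go above the gold bank on the way, for a close look.

>>> move_arm(
  steps=[
    [[-0.02,-0.012,-0.03],0],
    [[-0.06,-0.035,-0.06],0],
    [[-0.11,-0.063,-0.07],0],
    [[-0.16,-0.092,-0.07],0],
    [[-0.21,-0.121,-0.07],0],
    [[-0.25,-0.144,-0.07],0],
    [[-0.28,-0.161,-0.07],0],
    [[-0.3,-0.173,-0.07],0],
    [[-0.314,-0.181,-0.07],0],
    [[-0.314,-0.181,-0.07],0],
    [[-0.314,-0.181,-0.07],0],
  ],
  hand=-1,
)

```text
time_s: 2.22
tool_pos: [0.4634, 0.3223, 0.3005]
tool_rot: [180.0, -0.0, 158.6]
force: [0.0, 0.3, -0.4]
grip_width: 0.0874
```

```bash
cat > strip.py <<'E'
from h import *
import sys
o=env.get_obs();print(o['time_s'],o['tool_pos'],o['tool_rot'],o['qpos'])
im,d,c,T=look('wrist');print(np.round(T,3))
save(sys.argv[1],im)
for q in ['gold','filler']:
  for r in env.cut_out('wrist',q)[:3]:
    reg=r['region'];hsv=cv2.cvtColor(im,cv2.COLOR_RGB2HSV)
    m=cv2.erode(reg.astype(np.uint8),np.ones((5,5)))>0
    w=m&(hsv[...,1]<70)&(hsv[...,2]>130)
    n,l,st,_=cv2.connectedComponentsWithStats(w.astype(np.uint8));
    print(q,round(r['conf'],2),r['uv'],reg.sum(),w.sum())
    if n>1:
        k=1+st[1:,4].argmax();w=l==k;Q,_=cloud(d,c,T,w);print(' strip',w.sum(),len(Q))
        if len(Q)>4:print('  mean',Q.mean(0).round(4),cv2.minAreaRect((Q[:,:2]*1000).astype(np.float32)))
    G,_=cloud(d,c,T,reg);t=G[:,2]
    if len(G)>4:print('  gold',cv2.minAreaRect((G[t>.06][:,:2]*1000).astype(np.float32)) if (t>.06).sum()>5 else 0, np.percentile(t,99))
E
python3 strip.py c.png
```

```text
2.225 [0.46335996 0.32233307 0.30053351] [ 1.79975151e+02 -3.96735392e-02  1.58575749e+02] [-45.66871534   6.38578652   8.97837569  89.66178737  -1.04705518
  84.03083621  31.93948891]
[[ 0.365 -0.888 -0.279  0.386]
 [ 0.931  0.348  0.108  0.353]
 [ 0.001 -0.3    0.954  0.453]
 [ 0.     0.     0.     1.   ]]
gold 0.95 [322.4, 13.4] 2805 0
  gold ((282.7274169921875, 391.468994140625), (122.64080810546875, 28.926660537719727), 68.4092025756836) 0.08629225402666366
gold 0.9 [325.5, 179.8] 5653 277
 strip 277 277
  mean [0.4605 0.3248 0.1247] ((461.57403564453125, 324.5468444824219), (8.960732460021973, 42.241302490234375), 84.01595306396484)
  gold ((462.8702392578125, 325.76361083984375), (80.7739486694336, 143.10498046875), 80.0041732788086) 0.1256799912862822
filler 0.9 [325.2, 179.7] 5544 277
 strip 277 277
  mean [0.4605 0.3248 0.1247] ((461.57403564453125, 324.5468444824219), (8.960732460021973, 42.241302490234375), 84.01595306396484)
  gold ((462.8304443359375, 325.9562683105469), (79.90245056152344, 143.2169952392578), 84.35267639160156) 0.12569329411099833
filler 0.73 [9.4, 269.5] 818 0
  gold 0 0.03939788994299988
filler 0.58 [321.8, 13.2] 2850 0
  gold ((282.8664245605469, 391.82025146484375), (123.3963394165039, 28.926660537719727), 68.4092025756836) 0.08628730294848347
```

View pics/c.png

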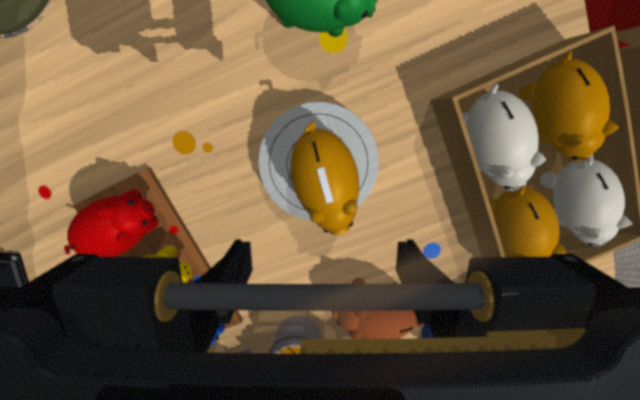

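The strip shows at (324,185) and the black slot at (316,150). The strip is at about (0.461, 0.325), running along -6°. Next I go above the lamp.

>>> move_arm(
  steps=[
    [[-0.007,-0.018,0],0],
    [[-0.022,-0.058,0],0],
    [[-0.042,-0.11,0],0],
    [[-0.062,-0.162,0],0],
    [[-0.082,-0.214,0],0],
    [[-0.102,-0.267,0],0.005],
    [[-0.122,-0.319,0],0.01],
    [[-0.142,-0.371,0],0.015],
    [[-0.162,-0.423,0.01],0.022],
    [[-0.182,-0.475,0.02],0.022],
    [[-0.2,-0.522,0.02],0.022],
    [[-0.213,-0.556,0.02],0.022],
    [[-0.22,-0.575,0.02],0.022],
    [[-0.2225,-0.581,0.02],0.022],
    [[-0.2225,-0.581,0.02],0.022],
    [[-0.2225,-0.581,0.02],0.022],
  ],
)

```text
time_s: 4.38
tool_pos: [0.4582, -0.2999, 0.2805]
tool_rot: [179.9, -0.0, 157.3]
force: [-0.4, -0.2, -0.3]
grip_width: 0.0869
```

```bash
cat > lamp.py <<'E'
from h import *
import sys
o=env.get_obs();print(o['time_s'],o['tool_pos'],o['tool_rot'],o['qpos'][6],o['force'])
im,d,c,T=look('wrist');save(sys.argv[1],im)
for q,lo,hi in [('lamp',.135,.16),('dock',.045,.056)]:
  for r in env.cut_out('wrist',q)[:2]:
    Q,_=cloud(d,c,T,r['region']);t=Q[(Q[:,2]>lo)&(Q[:,2]<hi)]
    print(q,r['conf'],r['uv'],len(Q),len(t), Q[:,2].max())
    if len(t)>4:print('  ',t.mean(0),cv2.minAreaRect((t[:,:2]*1000).astype(np.float32)))
E
python3 lamp.py d.png
```

```text
4.375 [ 0.45820423 -0.29990037  0.28048786] [ 1.79941765e+02 -1.22059699e-02  1.57305224e+02] 101.62448649512501 [-0.40210447 -0.204433   -0.26202681]
lamp 0.85 [321.6, 182.6] 1473 825 0.1481801283115589
   [ 0.45367092 -0.30267357  0.14448801] ((454.6272888183594, -303.54461669921875), (25.205305099487305, 33.477413177490234), 67.51515197753906)
dock 0.59 [322.5, 150.9] 4321 2804 0.14287072752494062
   [ 0.44716619 -0.29973049  0.04845787] ((456.0047607421875, -303.8021240234375), (62.18132019042969, 122.02129364013672), 66.9714584350586)
dock 0.41 [387.2, 320.6] 1210 0 0.028584824137588727
```

View pics/d.png

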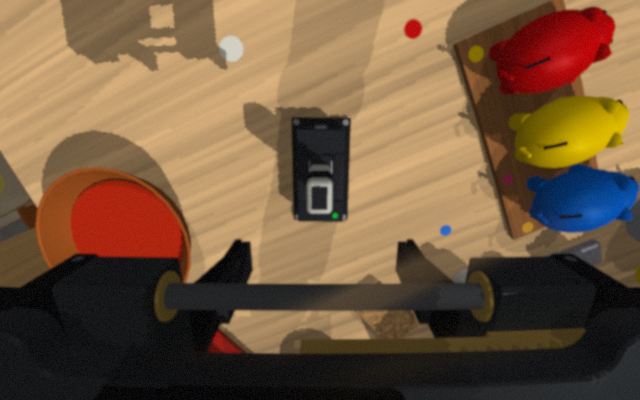

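The lamp shows at (320,195), aligned with the jaws. The wrist and top cameras differ by a constant 4 mm or so, but they agree on the lamp-to-strip offset of about (+6, +628) mm. I descend and grip.

>>> move_arm(
  steps=[
    [[0,-0.002,0.02],0],
    [[0,-0.002,0.05],0],
    [[0,-0.002,0.08],0],
    [[0,-0.002,0.11],0],
    [[0,-0.002,0.135],0],
    [[0,-0.002,0.155],0],
    [[0,-0.002,0.17],0],
    [[0,-0.002,0.177],0],
    [[0,-0.002,0.177],0],
    [[0,-0.002,0.177],0],
  ],
)

```text
time_s: 5.78
tool_pos: [0.4577, -0.3032, 0.1043]
tool_rot: [180.0, 0.1, 157.2]
force: [-0.4, -0.1, 0.5]
grip_width: 0.0868
```

>>> move_arm(
  steps=[
    [[0,0,0],0],
    [[0,0,0],0],
    [[0,0,0],0],
    [[0,0,0],0],
    [[0,0,0],0],
    [[0,0,0],0],
    [[0,0,0],0],
    [[0,0,0],0],
  ],
  hand=1,
  squeeze=45,
)

```text
time_s: 6.78
tool_pos: [0.4571, -0.303, 0.1035]
tool_rot: [-180.0, -0.0, 157.2]
force: [-0.6, -1.1, -0.6]
grip_width: 0.026
```

The opening is 26 mm with little side force, so the grip is centred. Now I pull straight up.

>>> move_arm(
  steps=[
    [[0,0,-0.003],0],
    [[0,0,-0.006],0],
    [[0,0,-0.009],0],
    [[0,0,-0.012],0],
    [[0,0,-0.016],0],
    [[0,0,-0.022],0],
    [[0,0,-0.03],0],
    [[0,0,-0.042],0],
    [[0,0,-0.058],0],
    [[0,0,-0.08],0],
    [[0,0,-0.105],0],
    [[0,0,-0.13],0],
    [[0,0,-0.15],0],
    [[0,0,-0.16],0],
    [[0,0,-0.165],0],
    [[0,0,-0.165],0],
    [[0,0,-0.165],0],
  ],
)

```text
time_s: 8.9
tool_pos: [0.4569, -0.3027, 0.2678]
tool_rot: [-180.0, -0.1, 157.2]
force: [-0.5, -0.6, -3.5]
grip_width: 0.026
```

```bash
python3 - <<'E'
from h import *
o=env.get_obs();print(o['time_s'],o['tool_pos'],o['tool_rot'],o['force'],o['wrist_torque'],o['grip_width'])
im,d,c,T=look('side')
im2,d2,c2,T2=look('wrist')
save('e.png',np.vstack([cv2.resize(im[180:330,320:520],(640,480))[:300],im2[100:400]]))
for n,dd,cc,TT in [('side',d,c,T),('wrist',d2,c2,T2)]:
  for r in env.cut_out(n,'lamp')[:1]:
    Q,_=cloud(dd,cc,TT,r['region']);print(n,r['conf'],r['uv'],len(Q),np.percentile(Q,[1,99],axis=0).round(3))
    L=(Q-o['tool_pos'])@R.from_euler('xyz',o['tool_rot'],degrees=True).as_matrix()
    for a,b in [(-.05,-.0),(.0,.03),(.03,.05),(.052,.088)]:
        s=L[(L[:,2]>a)&(L[:,2]<b)]
        if len(s)>10:print('  tool z',a,b,len(s),np.percentile(s,[2,50,98],axis=0).round(4).tolist())
E
```

```text
8.9 [ 0.45688778 -0.30265967  0.26780323] [-1.79998571e+02 -7.66663020e-02  1.57207249e+02] [-0.48627308 -0.59308058 -3.52496117] [-0.00220667  0.00271621  0.01466411] 0.02604670209113889
side 0.66 [401.2, 242.4] 613 [[ 0.425 -0.325  0.179]
 [ 0.478 -0.281  0.296]]
  tool z -0.05 -0.0 84 [[0.0112, -0.0131, -0.0304], [0.0178, -0.0043, -0.0155], [0.0197, 0.0109, -0.0008]]
  tool z 0.0 0.03 105 [[-0.0092, -0.0136, 0.0007], [0.0167, -0.0091, 0.0191], [0.0196, 0.0103, 0.0292]]
  tool z 0.03 0.05 96 [[-0.0164, -0.0139, 0.031], [0.0104, -0.0109, 0.04], [0.0246, 0.0106, 0.0499]]
  tool z 0.052 0.088 269 [[-0.0269, -0.0152, 0.0523], [0.0119, -0.0124, 0.069], [0.031, 0.0123, 0.0865]]
wrist 0.93 [325.7, 251.0] 6314 [[ 0.426 -0.317  0.183]
 [ 0.473 -0.281  0.312]]
  tool z -0.05 -0.0 4043 [[-0.0145, -0.0127, -0.0439], [0.0162, -0.0002, -0.0375], [0.0187, 0.0127, -0.0022]]
  tool z 0.0 0.03 750 [[0.0146, -0.0127, 0.0005], [0.0182, 0.0, 0.0137], [0.0188, 0.0127, 0.0296]]
  tool z 0.03 0.05 302 [[0.0141, -0.0123, 0.0304], [0.0182, 0.0, 0.038], [0.0187, 0.0121, 0.0468]]
  tool z 0.052 0.088 1128 [[0.0123, -0.014, 0.0521], [0.0265, -0.0003, 0.0536], [0.0306, 0.0142, 0.0851]]
```

View pics/e.png

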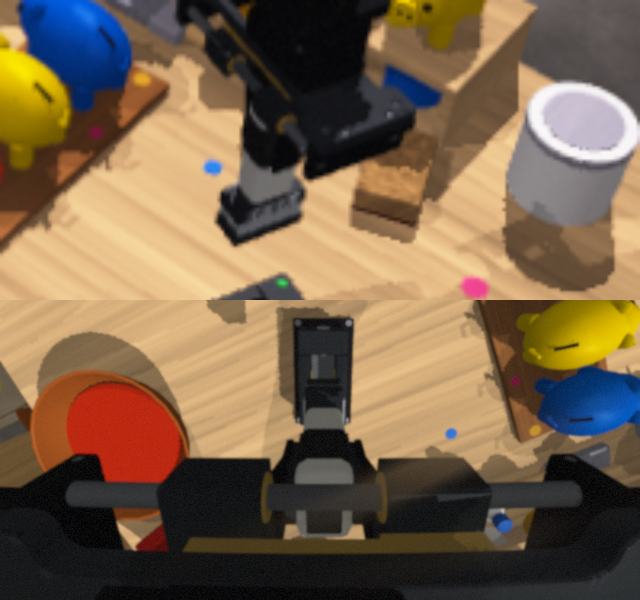

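The lamp is out of the dock and upright in the jaws, at tool x +0.5 mm, with the lens 89.5 mm below the TCP. I carry it to a standoff just beyond the strip so the wrist camera can see the strip.

>>> move_arm(
  steps=[
    [[0.005,0.015,0],0],
    [[0.014,0.045,0],-0.01],
    [[0.029,0.09,0],-0.03],
    [[0.045,0.14,0],-0.055],
    [[0.061,0.19,0],-0.08],
    [[0.077,0.24,0],-0.105],
    [[0.093,0.29,0],-0.13],
    [[0.109,0.34,0],-0.155],
    [[0.125,0.39,0],-0.18],
    [[0.141,0.44,0],-0.21],
    [[0.158,0.49,0],-0.24],
    [[0.172,0.535,0],-0.265],
    [[0.183,0.57,0],-0.285],
    [[0.19,0.59,0],-0.293],
    [[0.193,0.6,0],-0.293],
    [[0.193,0.6,0],-0.293],
    [[0.193,0.6,0],-0.293],
    [[0.193,0.6,0],-0.293],
  ],
)

```text
time_s: 11.35
tool_pos: [0.5121, 0.3237, 0.269]
tool_rot: [180.0, 0.0, 173.9]
force: [0.6, -0.2, -2.3]
grip_width: 0.0261
```

```bash
python3 strip.py f.png; python3 lamp.py g.png
```

```text
11.35 [0.5121496  0.32366157 0.2689917 ] [1.79989697e+02 2.80851682e-02 1.73885829e+02] [-47.47795969  12.06174122  14.97691603  87.07792564  -3.1224464
  81.24311033  51.54283539]
[[ 0.106 -0.948 -0.299  0.429]
 [ 0.994  0.102  0.031  0.333]
 [ 0.001 -0.301  0.954  0.422]
 [ 0.     0.     0.     1.   ]]
gold 0.91 [318.5, 132.7] 6456 374
 strip 374 373
  mean [0.4606 0.3249 0.1249] ((461.1440124511719, 324.7749938964844), (7.99420166015625, 40.082359313964844), 83.86286926269531)
  gold ((453.2826843261719, 323.0741882324219), (111.36905670166016, 88.96053314208984), 16.494915008544922) 0.12602115773281097
filler 0.98 [317.5, 135.7] 6495 374
 strip 374 373
  mean [0.4606 0.3249 0.1249] ((461.1440124511719, 324.7749938964844), (7.99420166015625, 40.082359313964844), 83.86286926269531)
  gold ((454.4720764160156, 324.6313171386719), (121.33287811279297, 84.68737030029297), 6.622283458709717) 0.12635233783102906
11.5 [0.51184434 0.3244049  0.2688119 ] [1.79986046e+02 1.23824733e-02 1.73945515e+02] 51.53614072179601 [-0.42979896  0.48624549 -2.3186159 ]
lamp 0.91 [325.5, 250.7] 6602 0 0.3480361941769491
dock 0.64 [63.0, 136.2] 6363 99 0.10226350327587191
   [0.42383387 0.06380601 0.05294775] ((423.7237548828125, 53.54473876953125), (49.5629768371582, 75.22201538085938), 81.15930938720703)
```

View pics/f.png

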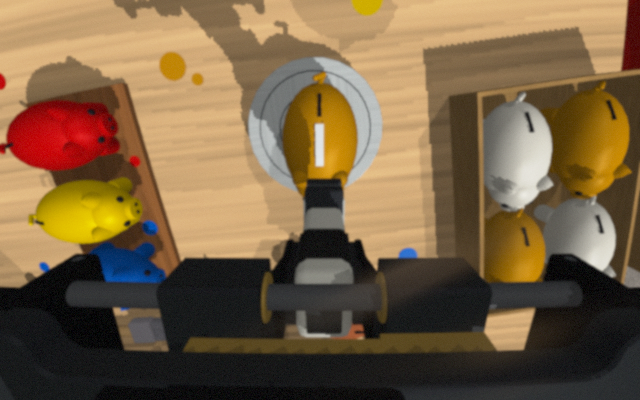

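The strip shows at (319,145), parallel to the lamp. It measures (0.461, 0.325) again. I move over it and lower.

>>> move_arm(
  steps=[
    [[0.006,-0.001,0],0],
    [[0.016,-0.002,0],0],
    [[0.028,-0.003,0],0],
    [[0.039,-0.004,0],0],
    [[0.046,-0.0045,0],0],
    [[0.049,-0.0045,0],0],
    [[0.049,-0.0045,0.003],0],
    [[0.049,-0.0045,0.009],0],
    [[0.049,-0.0045,0.016],0],
    [[0.049,-0.0045,0.023],0],
    [[0.049,-0.0045,0.029],0],
    [[0.049,-0.0045,0.033],0],
    [[0.049,-0.0045,0.036],0],
    [[0.049,-0.0045,0.037],0],
    [[0.049,-0.0045,0.037],0],
    [[0.049,-0.0045,0.037],0],
    [[0.049,-0.0045,0.037],0],
  ],
)

```text
time_s: 13.78
tool_pos: [0.4626, 0.3257, 0.2318]
tool_rot: [180.0, 0.0, 174.0]
force: [-0.6, -0.0, -2.3]
grip_width: 0.0261
```

```bash
python3 - <<'E'
from h import *
o=env.get_obs();print(o['time_s'],o['tool_pos'],o['tool_rot'],o['force'],o['grip_width'],abs(o['joint_velocities']).max())
im,d,c,T=look('side');im2,d2,c2,T2=look('top')
Rt=R.from_euler('xyz',o['tool_rot'],degrees=True).as_matrix()
for n,dd,cc,TT in [('side',d,c,T),('top',d2,c2,T2)]:
  for r in env.cut_out(n,'lamp')[:1]:
    Q,_=cloud(dd,cc,TT,r['region']);print(n,r['conf'],r['uv'],len(Q),np.percentile(Q,[1,50,99],axis=0).round(3).tolist())
def px(c,T,P):
    p=(np.atleast_2d(P)-T[:3,3])@T[:3,:3];p=p*[1,-1,-1]
    return cv2.projectPoints(p,np.zeros(3),np.zeros(3),c['intrinsics'],c['D'])[0][:,0]
L=np.array(o['tool_pos'])+Rt@[.0005,0,.0895]
print('lens est',L,px(c,T,L),'strip side px',px(c,T,[[.441,.327,.126],[.461,.325,.127],[.481,.323,.126]]))
u,v=px(c,T,L)[0].astype(int)
save('h.png',cv2.resize(im[v-50:v+50,u-60:u+60],(720,600),interpolation=cv2.INTER_CUBIC));print(u,v)
E
```

```text
13.775 [0.46258752 0.3257123  0.231756  ] [1.79982937e+02 1.57814342e-02 1.73997360e+02] [-0.60428282 -0.02420511 -2.300647  ] 0.026125519214904122 0.11563794135293913
side 0.84 [235.1, 144.3] 394 [[0.431, 0.308, 0.142], [0.447, 0.315, 0.181], [0.483, 0.338, 0.264]]
lens est [0.46211757 0.32578851 0.14225587] [[237.43125678 153.45793539]] strip side px [[232.79682657 160.38328513]
 [237.92649703 157.45424691]
 [243.07465094 155.04430213]]
237 153
```

View pics/h.png

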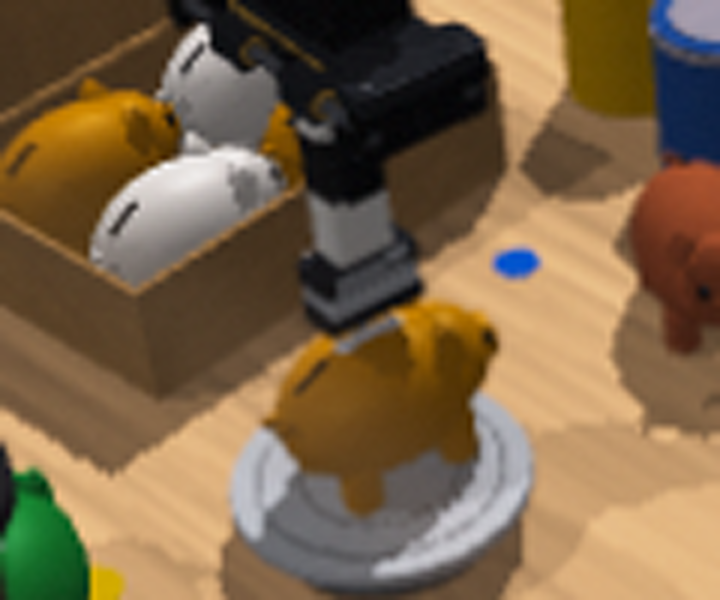

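The lamp head sits just above the strip with a visible gap; the strip in the crop runs from about (335,352) to (405,322). As a last cross-check I use the unobstructed first side picture.

```bash
python3 - <<'E'
from h import *
im=cv2.imread('pics/b.png')[...,::-1];c=env.calibration('side');T=campose('side',c)
w=np.clip(im.min(2).astype(float)-105,0,None);x0,x1,y0,y1=222,256,146,172
print(im[y0:y1,x0:x1].min(2))
s=w[y0:y1,x0:x1];n,l,st,ce=cv2.connectedComponentsWithStats((s>0).astype(np.uint8));print(st[1:],ce[1:])
for k in range(1,n):
    if st[k,4]<8: continue
    vv,uu=np.nonzero(l==k);ww=s[vv,uu];u=(uu*ww).sum()/ww.sum()+x0;v=(vv*ww).sum()/ww.sum()+y0
    p=cv2.undistortPoints(np.array([[[u,v]]]),c['intrinsics'],c['D'])[0,0];r=T[:3,:3]@[p[0],-p[1],-1]
    print((u,v),T[:3,3]+r*(.127-T[2,3])/r[2])
o=env.get_obs();print(o['tool_pos'],o['tool_rot'],o['force'],abs(o['joint_velocities']).max())
E
```

```text
[[ 29  29  29  28  29  29  29  31  29  30  29  28  27  27  30  31  36  41
   44  43  45  46  48  49  50  62  70  86  94  94  99 103 109 114]
 [ 31  29  27  29  29  30  31  31  28  30  28  29  29  28  33  41  44  45
   44  45  45  44  45  59  69  91 102 103  99 100 108 111 113 113]
 [ 30  29  29  29  29  28  30  30  28  27  28  30  31  36  42  47  45  45
   47  45  44  44  55  82  98 101 102 103 107 114 117 116 114 113]
 [ 32  30  31  29  29  30  29  30  30  28  31  35  40  43  46  46  45  46
   46  46  50  54  76  92  94  94  99 103 117 122 121 119 116 115]
 [ 31  32  30  30  30  30  29  32  29  33  39  44  46  45  45  46  45  46
   46  58  62  56  66  80  90  98 106 113 115 119 122 121 120 118]
 [ 31  31  29  29  28  32  31  32  38  42  47  48  48  46  44  46  47  47
   58  79  58  10  12  40  82 105 108 109 112 113 116 120 122 123]
 [ 32  29  30  31  31  32  35  36  45  50  51  52  48  50  47  47  57  66
   84  78  37   7   3   1  63  94  95  90  97 101 109 115 118 122]
 [ 33  32  33  32  33  38  44  48  49  49  49  48  47  50  61  71  85  98
   96  63  15   2   6   6  14  49  50  
[... 2386 characters left out ...]
1  10  11  10   7   7   8   8   4  87]
 [ 67  33  28  29  29  29  28  29  28  28  27  29  28  26  25  25  21  23
   18  17  19  15  16  14  14  12  13  11   7   9   9   6   9  45]]
[[26  0  8  8 40]
 [11  9 11  7 30]
 [ 2 17  1  1  1]
 [ 0 22  1  1  1]] [[30.5         3.6       ]
 [15.76666667 11.8       ]
 [ 2.         17.        ]
 [ 0.         22.        ]]
(np.float64(252.88206388206387), np.float64(149.7862407862408)) [0.51988238 0.31873531 0.127     ]
(np.float64(237.81613410162387), np.float64(157.8763750654793)) [0.45935124 0.32360513 0.127     ]
[0.4625108  0.32567017 0.23164173] [1.79992053e+02 5.00519014e-03 1.73997590e+02] [-0.23118025 -0.42108008 -2.02484475] 0.07731211000667434
```

All three cameras put the strip within about 3.5 mm of the lens, so I'm handing it in.

```bash
python3 -c "
from cell import env
print(env.sign_off()); o=env.get_obs(); print(o['time_s'],o['tool_pos'],o['grip_width'])"
```

```text
the job is handed in; nothing more can be done
None
the job is handed in; nothing more can be done
```

The lamp is out of its dock and held still and upright over the strip on the gold bank. I handed the job in at about 14 s. The system gives no verdict, so the result rests on my own checks.

- **Position:** the lens is at about (0.462, 0.326, 0.142) m. The three cameras disagreed slightly on the strip: wrist (0.461, 0.325), top (0.465, 0.327), side (0.459, 0.324). All of them put it within about 3.5 mm sideways of the lens; the limit is 8 mm.
- **Height:** the window is about 15 mm above the strip's nominal height. The wrist depth reading of the strip was 2 mm lower, which would make it about 17 mm; both are inside 8 to 24 mm.
- **Angle:** the lamp's long side is within about 2° of the strip, and the tool's tilt reads under 0.1°.
- **Grip and contact:** the opening stayed at 26 mm, the handle's width. The wrist force was only about the lamp's weight, so there was no sign of contact. I did not measure the other objects again at the end; the last side view showed the gold bank in place with a visible gap under the lamp.

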